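# Line the tile core bits up by size on the storage rail

### The arm

A 6-joint arm with a two-finger parallel gripper is mounted at the origin on the work surface. World frame = base frame: x ahead of the robot, y to its left, z up, the work surface at z = 0. Lengths are in m, angles in degrees, forces in N, time in s.
With the tool pointing down it reaches from about 0.375 to 0.9 m from the base axis. Payload 3.1 kg.
Tool frame: the origin (TCP) lies at the very end of the fingers, on their centre line; the grasp point (between the pads) lies 19 mm behind it (bot.tcp_to_grasp is the distance from the TCP to the grasp point, in m); z points along the fingers, y is the direction in which the jaws open and shut (so a half turn about z gives the same grasp; the last joint's range is limited). The gripper opens to 87 mm and grips with 3 to 60 N. Pads are 19 mm wide; open, the fingers measure 117 mm over their backs; the gripper's body (75 mm by 190 mm) begins 51 mm behind the grasp point.
Start: joints at [54.517, 30.224, 82.088, -0, 67.689, -10.227], TCP at [0.267, 0.565, 0.223] pointing down, gripper open.
Joint ranges: [-176.69, 176.69], [-43.24, 126.21], [12.49, 139.97], [-82, 262], [0, 151.66], [-163.58, 163.58]. Speed limits (degrees/s): [159.86, 159.86, 180, 180, 180, 180].

### API

Orientations are given as a 3x3 rotation matrix whose columns are the frame's x, y, z axes.
In Python, from rig import telemetry, eyes, order, bot gives the robot as it stands. The module is installed in compiled form; this text tells all that it offers.
- The arm moves only by the tool servo_tool, never from a script. Its argument "targets" is a list of rows, each a list of 2 entries, a list of its own where there are three numbers: the shift along the tool's x, y, z in m, then the turn, a rotation vector about the tool's x, y, z in rad. In form: [[[tx, ty, tz], [wx, wy, wz]], ...]. A call has 1 to 12 rows; each row is the pose to reach, as a shift and turn from the pose commanded when the call began, along the tool's axes at that moment; what a row does not reach only later rows make up. A row lasts 1/8 s, in which the tool goes at most 62.5 mm and 10.7 degrees, less where a joint would pass 70% of its speed; a pose out of reach is approached as far as the arm can. A call with a gripper value outside its range is refused whole. "gripper" is the finger opening in m, from 0 to 0.087, set as the call begins (left out, the last holds). The fingers move at their own pace and stop on an object; the grip force is fixed at half the most. Time passes only in rows, so rows that repeat a pose let the fingers close. It gives the time, the measured TCP pose, the force and the opening at its end, in the units of the state.
- telemetry.read_state(): the state, without advancing time (a new reading comes with each control period).
- eyes.capture(name): name is "scene" or "top"; returns a dict with "pixels" (420x560x3 uint8, blue, green, red), "intrinsics" (3x3 intrinsics, pixels), "extrinsics" (4x4, takes a point from camera to world coordinates). Camera axes: x right, y down, z forward; pixel columns grow to the right and rows downward; lengths in m; the calibration is good to about 2 mm. A picture is of the moment at which its call begins. There is no depth.
- order.hand_in(): hands the job in, once; it reports no verdict.
The state is a dict: "time_s": time; "joint_positions": joint angles; "qvel": joint speeds; "tau": joint torques, N m; "position": TCP position; "tcp_rot": TCP orientation; "force": force on the tool from outside, world axes, zero at the start; "moment": the same for the moment, N m; "opening": opening from 0.0 (shut) to 1.0 (fully open).
Only numpy, scipy, OpenCV 4.12 (cv2) and the standard library are available. Lean on these libraries where they do the work, as an engineer would, in place of code of your own. Each camera call takes 0.05 s, during which the arm holds its last target. There are 200 camera calls.

### The job

Put the four tile core bits away on the storage rail in order of size: the smallest on the pad next to the star knob, then each larger one on the next pad along, so that the largest is at the other end. Stand each bit upright, hub up, in the middle of its own pad, and set it down gently: do not drop a bit or knock one over.

Things in the scene. Friction and masses are not known exactly. Their poses are not given: they have to be found in the camera images.
- core_30: Tile core bit, smallest of four: bright metal cup 30 mm in diameter, 34 mm tall, dark rim at its foot; on it a dark round steel hub 22 mm in diameter, 30 mm tall, dark bore in its top (64 mm tall in all; heights and hub alike on all four). About 0.1 kg. Loose, stands on the table hub up. Origin: centre of its underside; z up along its axis.
- core_42: Tile core bit, second smallest of four: bright metal cup 42 mm in diameter, 34 mm tall, dark rim at its foot; on it a dark round steel hub 22 mm in diameter, 30 mm tall, dark bore in its top (64 mm tall in all; heights and hub alike on all four). About 0.15 kg. Loose, stands on the table hub up. Origin: centre of its underside; z up along its axis.
- core_54: Tile core bit, second largest of four: bright metal cup 54 mm in diameter, 34 mm tall, dark rim at its foot; on it a dark round steel hub 22 mm in diameter, 30 mm tall, dark bore in its top (64 mm tall in all; heights and hub alike on all four). About 0.2 kg. Loose, stands on the table hub up. Origin: centre of its underside; z up along its axis.
- core_68: Tile core bit, largest of four: bright metal cup 68 mm in diameter, 34 mm tall, dark rim at its foot; on it a dark round steel hub 22 mm in diameter, 30 mm tall, dark bore in its top (64 mm tall in all; heights and hub alike on all four). About 0.27 kg. Loose, stands on the table hub up. Origin: centre of its underside; z up along its axis.
- pad_a: One of four alike black rubber pads, 72 mm in diameter, 3 mm thick, white dot at the centre, fixed in a row 85 mm apart (centres) on an aluminium rail (100 mm wide, 460 long, 20 high) on the table; the names' order in the row changes. Origin: centre of its underside, on the rail's top; x across, y along the rail, z up. A bit's foot stands 3 mm above it.
- pad_b: One of four alike black rubber pads, 72 mm in diameter, 3 mm thick, white dot at the centre, fixed in a row 85 mm apart (centres) on an aluminium rail (100 mm wide, 460 long, 20 high) on the table; the names' order in the row changes. Origin: centre of its underside, on the rail's top; x across, y along the rail, z up. A bit's foot stands 3 mm above it.
- pad_c: One of four alike black rubber pads, 72 mm in diameter, 3 mm thick, white dot at the centre, fixed in a row 85 mm apart (centres) on an aluminium rail (100 mm wide, 460 long, 20 high) on the table; the names' order in the row changes. Origin: centre of its underside, on the rail's top; x across, y along the rail, z up. A bit's foot stands 3 mm above it.
- pad_d: One of four alike black rubber pads, 72 mm in diameter, 3 mm thick, white dot at the centre, fixed in a row 85 mm apart (centres) on an aluminium rail (100 mm wide, 460 long, 20 high) on the table; the names' order in the row changes. Origin: centre of its underside, on the rail's top; x across, y along the rail, z up. A bit's foot stands 3 mm above it.
- star_knob: Black star knob (38 mm across) with a white disc on top, on a 50 x 30 mm steel block, 35 mm tall in all, fixed on the rail's top at one end (either end), in line with the pads, 77.5 mm from the centre of the nearest. Origin: centre of the block's underside, on the rail's top; y along the rail, z up.
- end_cap: Plain steel block 50 x 30 mm, 12 mm tall, fixed on the rail's top at the end opposite the star knob, 77.5 mm from the nearest pad. Origin: centre of its underside; y along the rail.
Not all that is in view belongs to the job. Leave any turquoise look-alike of the core_68 alone.

How it is judged:
By the outcome, as a careful person would: the job done as asked, in the order asked, and still so for the second after the job is handed in, with the robot touching nothing.
It also fails if it takes over 96 s, if anything falls off the work surface, if the arm or the gripper's body presses on something with over 40 N, if the wrist force passes 120 N, or if a joint passes its speed limit or range.

## Working session

There is one attempt and no reset: what is moved stays moved. The work goes in short steps, Python scripts to look and compute and a tool call to move; the robot and the scene stay as the last step left them, time stands still between calls to the robot, and variables do not carry over. Pictures are saved under pics/ and viewed, about 12 in all and at most 16, crops included, and the job is handed in when it is done.

Besides the shell and the picture viewer there is one more tool, called after "Request:" as name(argument=value, ...) on one line, values as JSON. servo_tool: Moves the arm, as the interface text tells. Its arguments: {"type":"object","properties":{"targets":{"type":"array","items":{"type":"array"}},"gripper":{"type":"number"}},"required":["targets"]}

```bash
mkdir -p pics; cat > h.py <<'E'
import numpy as np, cv2
from rig import telemetry, eyes, order, bot
def ray(c,u,v,z):
    K=np.array(c["intrinsics"]);T=np.array(c["extrinsics"])
    d=T[:3,:3]@np.linalg.solve(K,[u,v,1]);o=T[:3,3]
    return o+d*(z-o[2])/d[2]
def proj(c,p):
    K=np.array(c["intrinsics"]);T=np.array(c["extrinsics"])
    q=K@(T[:3,:3].T@(np.array(p)-T[:3,3]));return q[:2]/q[2]
E
python3 - <<'E'
from h import *
for n in("scene","top"):
    c=eyes.capture(n);cv2.imwrite(f"pics/{n}0.png",c["pixels"]);print(n,np.round(c["extrinsics"],3).tolist(),np.round(c["intrinsics"],1).tolist())
s=telemetry.read_state();print(s["time_s"],s["position"],s["tcp_rot"],s["force"],s["opening"],bot.tcp_to_grasp)
E
```

```text
scene [[0.604, 0.645, -0.468, 0.992], [0.796, -0.501, 0.338, -0.336], [-0.016, -0.577, -0.816, 0.817], [0.0, 0.0, 0.0, 1.0]] [[526.7, 0.0, 286.3], [0.0, 526.7, 212.3], [0.0, 0.0, 1.0]]
top [[0.075, -0.969, 0.234, 0.333], [-0.997, -0.074, 0.014, 0.002], [0.004, -0.235, -0.972, 0.878], [0.0, 0.0, 0.0, 1.0]] [[466.6, 0.0, 285.1], [0.0, 466.6, 206.4], [0.0, 0.0, 1.0]]
0.1 [0.26625816 0.56472396 0.2216693 ] [[-9.04405727e-01  4.26672047e-01 -1.11571534e-03]
 [ 4.26673385e-01  9.04404346e-01 -1.61291044e-03]
 [ 3.20874008e-04 -1.93477148e-03 -9.99998077e-01]] [ 0.86524961 -0.01010638 -0.66735582] 1.0011387346017206 0.0187
```

View pics/scene0.png

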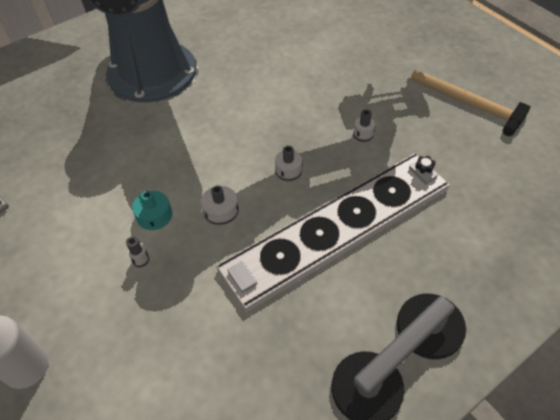

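View pics/top0.png

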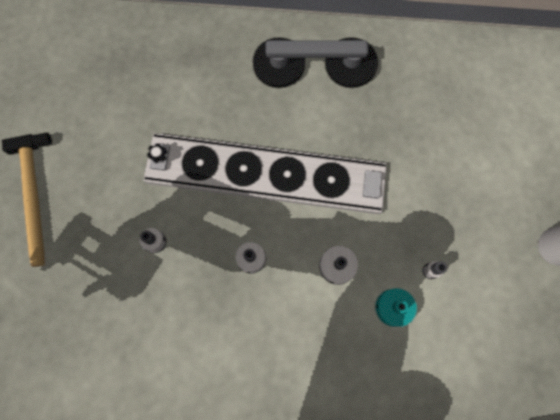

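The top view shows four grey bits at about (151,239), (250,256), (339,263) and (436,268), and the turquoise look-alike at (397,307), which I'll leave alone. The pads' dots are near (200,162), (243,168), (287,174) and (331,180). The knob is at (157,153), the left end (+y), and the end cap is at (372,184).

```bash
python3 - <<'E'
from h import *
c=eyes.capture("top");im=c["pixels"];s=eyes.capture("scene")
out=[]
for (u,v) in [(151,239),(250,256),(339,263),(436,268)]:
    out.append(cv2.resize(im[v-25:v+25,u-25:u+25],(200,200),interpolation=cv2.INTER_CUBIC))
o2=[]
for (u,v) in [(364,125),(289,162),(219,202),(138,250)]:
    o2.append(cv2.resize(s["pixels"][v-25:v+25,u-25:u+25],(200,200),interpolation=cv2.INTER_CUBIC))
g=np.vstack([np.hstack(out),np.hstack(o2)])
cv2.imwrite("pics/crop1.png",cv2.convertScaleAbs(g,alpha=1.6,beta=10))
hsv=cv2.cvtColor(im,cv2.COLOR_BGR2HSV)
def dots(c,pts,z):
    for u,v in pts:
        p=c["pixels"][v-5:v+6,u-5:u+6].astype(float).mean(2);w=np.clip(p-0.5*(p.max()+p.min()),0,None)
        yy,xx=np.mgrid[v-5:v+6,u-5:u+6];a,b=(w*xx).sum()/w.sum(),(w*yy).sum()/w.sum()
        print(round(a,1),round(b,1),ray(c,a,b,z).round(4))
dots(c,[(200,162),(243,168),(287,174),(331,180)],.023)
dots(s,[(392,190),(357,211),(320,233),(280,256)],.023)
E
```

```text
199.5 162.1 [0.6144 0.1856 0.023 ]
243.0 167.8 [0.6094 0.1008 0.023 ]
286.8 173.6 [0.6043 0.016  0.023 ]
330.9 179.3 [ 0.5994 -0.0689  0.023 ]
391.8 189.9 [0.6178 0.1823 0.023 ]
356.5 210.4 [0.6127 0.0978 0.023 ]
319.2 232.1 [0.6076 0.0133 0.023 ]
279.8 255.1 [ 0.6024 -0.0714  0.023 ]
```

View pics/crop1.png

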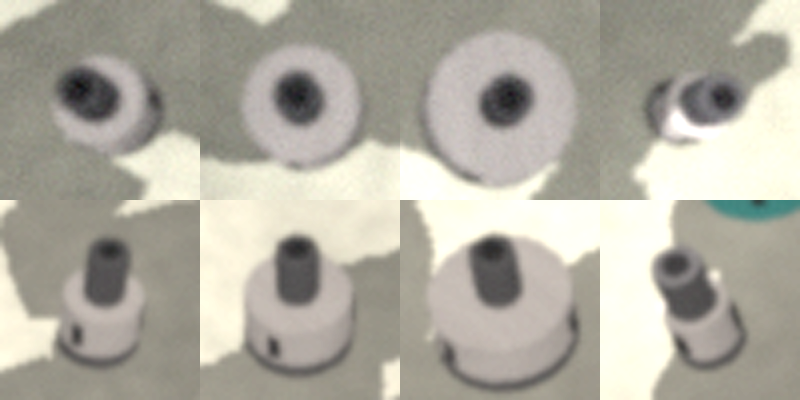

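```bash
python3 - <<'E'
from h import *
c=eyes.capture("top");s=eyes.capture("scene")
C=[(151,239),(250,256),(339,263),(436,268)];S=[(364,125),(289,162),(219,202),(138,250)]
ct=[(79,88),(98,95),(107,98),(122,98)];st=[(108,46),(97,43),(91,45),(77,63)]
for i,n in enumerate([42,54,68,30]):
    a=ray(c,C[i][0]-25+ct[i][0]/4-.375,C[i][1]-25+ct[i][1]/4-.375,.064)
    b=ray(s,S[i][0]-25+st[i][0]/4-.375,S[i][1]-25+st[i][1]/4-.375,.064)
    print(n,a.round(4),b.round(4),((a+b)/2).round(4))
s=telemetry.read_state();print(s["time_s"],s["position"])
E
```

```text
42 [0.4579 0.2558 0.064 ] [0.459  0.2538 0.064 ] [0.4584 0.2548 0.064 ]
54 [0.4387 0.07   0.064 ] [0.4403 0.0705 0.064 ] [0.4395 0.0703 0.064 ]
68 [ 0.4372 -0.09    0.064 ] [ 0.4387 -0.0916  0.064 ] [ 0.438  -0.0908  0.064 ]
30 [ 0.4419 -0.2655  0.064 ] [ 0.4455 -0.2665  0.064 ] [ 0.4437 -0.266   0.064 ]
0.3 [0.26647297 0.56506052 0.22217347]
```

Candidates: core_42 at (151,239), core_54 (250,256), core_68 (339,263) and core_30 (436,268). The cup sizes in the crop confirm all four. The turquoise one at (397,307) is excluded. First I'll go above core_42 with the jaws turned along world x.

Request:
servo_tool(targets=[[[-0.051, -0.033, 0.014], [0, 0, 0.18]], [[-0.102, -0.066, 0.028], [0, 0, 0.36]], [[-0.153, -0.099, 0.041], [0, 0, 0.54]], [[-0.204, -0.132, 0.055], [0, 0, 0.72]], [[-0.255, -0.165, 0.068], [0, 0, 0.9]], [[-0.29, -0.188, 0.08], [0, 0, 1.07]], [[-0.306, -0.198, 0.082], [0, 0, 1.129]], [[-0.306, -0.198, 0.082], [0, 0, 1.129]], [[-0.306, -0.198, 0.082], [0, 0, 1.129]], [[-0.306, -0.198, 0.082], [0, 0, 1.129]]], gripper=0.06)

```text
time_s: 1.55
position: [0.4582, 0.257, 0.1409]
tcp_rot: [[-0.004, 1.0, 0.0], [1.0, 0.004, 0.0], [0.0, 0.0, -1.0]]
force: [0.6, 0.3, 0.5]
opening: 0.69
```

Request:
servo_tool(targets=[[[-0.002, 0, 0.03], [0, 0, 0]], [[-0.002, 0, 0.055], [0, 0, 0]], [[-0.002, 0, 0.068], [0, 0, 0]], [[-0.002, 0, 0.068], [0, 0, 0]], [[-0.002, 0, 0.068], [0, 0, 0]]])

```text
time_s: 2.17
position: [0.4594, 0.2541, 0.0732]
tcp_rot: [[-0.002, 1.0, 0.001], [1.0, 0.002, 0.0], [0.0, 0.001, -1.0]]
force: [-0.1, 0.0, 0.4]
opening: 0.692
```

```bash
python3 - <<'E'
from h import *
o=[]
for n,(u,v) in (("top",(151,225)),("scene",(364,125))):
    c=eyes.capture(n);o.append(cv2.resize(c["pixels"][v-60:v+60,u-60:u+60],(400,400),interpolation=cv2.INTER_CUBIC))
cv2.imwrite("pics/g1.png",cv2.convertScaleAbs(np.hstack(o),alpha=1.4,beta=10));s=telemetry.read_state();print(s["position"],s["opening"])
E
```

```text
[0.45957131 0.25395072 0.07344829] 0.6897574905473297
```

View pics/g1.png

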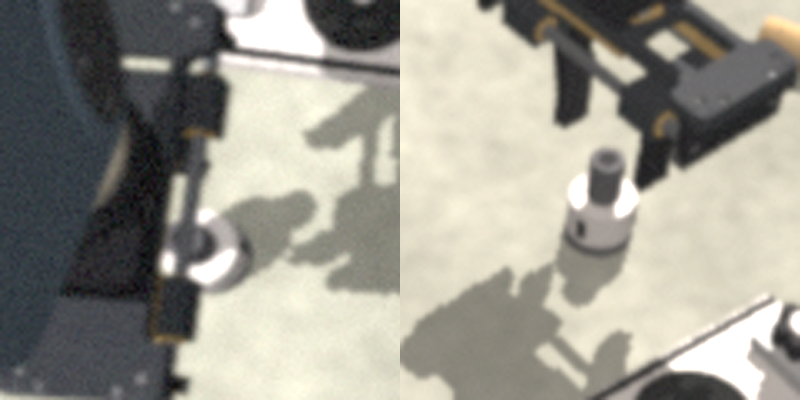

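The jaws straddle the core_42 hub in both views (scene crop: fingers at (572,110) and (652,170), hub top at (607,160)). I'll descend and grip.

Request:
servo_tool(targets=[[[0.001, -0.001, 0.015], [0, 0, 0]], [[0.001, -0.001, 0.028], [0, 0, 0]], [[0.001, -0.001, 0.035], [0, 0, 0]], [[0.001, -0.001, 0.035], [0, 0, 0]], [[0.001, -0.001, 0.035], [0, 0, 0]]])

```text
time_s: 2.9
position: [0.458, 0.2546, 0.0375]
tcp_rot: [[-0.001, 1.0, 0.0], [1.0, 0.001, 0.0], [0.0, 0.0, -1.0]]
force: [0.1, 0.1, 1.3]
opening: 0.694
```

Request:
servo_tool(targets=[[[0, 0, 0], [0, 0, 0]], [[0, 0, 0], [0, 0, 0]], [[0, 0, 0], [0, 0, 0]], [[0, 0, 0], [0, 0, 0]], [[0, 0, 0], [0, 0, 0]], [[0, 0, 0], [0, 0, 0]]], gripper=0.01)

```text
time_s: 3.65
position: [0.458, 0.2546, 0.0376]
tcp_rot: [[-0.001, 1.0, 0.0], [1.0, 0.001, 0.0], [0.0, 0.0, -1.0]]
force: [-0.2, -1.0, -0.6]
opening: 0.241
```

Request:
servo_tool(targets=[[[0, 0, -0.02], [0, 0, 0]], [[0, 0, -0.05], [0, 0, 0]], [[0, 0, -0.08], [0, 0, 0]], [[-0.02, 0.02, -0.1], [0, 0, 0]], [[-0.05, 0.05, -0.1], [0, 0, 0]], [[-0.08, 0.08, -0.1], [0, 0, 0]], [[-0.11, 0.11, -0.1], [0, 0, 0]], [[-0.135, 0.135, -0.1], [0, 0, 0]], [[-0.15, 0.148, -0.09], [0, 0, 0]], [[-0.155, 0.153, -0.075], [0, 0, 0]], [[-0.155, 0.153, -0.06], [0, 0, 0]], [[-0.155, 0.153, -0.055], [0, 0, 0]]])

```text
time_s: 5.15
position: [0.6085, 0.1008, 0.0904]
tcp_rot: [[-0.002, 1.0, -0.005], [1.0, 0.002, 0.0], [0.0, -0.005, -1.0]]
force: [0.6, -0.3, -1.4]
opening: 0.246
```

Request:
servo_tool(targets=[[[0, 0, 0], [0, 0, 0]], [[0, 0, 0], [0, 0, 0]]])

```text
time_s: 5.4
position: [0.6111, 0.1003, 0.093]
tcp_rot: [[-0.002, 1.0, 0.001], [1.0, 0.002, 0.0], [0.0, 0.001, -1.0]]
force: [-0.6, -0.4, -2.1]
opening: 0.24
```

```bash
python3 - <<'E'
from h import *
o=[]
for n,(u,v) in (("top",(243,170)),("scene",(357,200))):
    c=eyes.capture(n);o.append(cv2.resize(c["pixels"][v-60:v+60,u-60:u+60],(400,400),interpolation=cv2.INTER_CUBIC))
cv2.imwrite("pics/p1.png",cv2.convertScaleAbs(np.hstack(o),alpha=1.4,beta=10));s=telemetry.read_state();print(s["position"],s["opening"])
E
```

```text
[0.61137865 0.10010003 0.09323447] 0.24073867914842764
```

View pics/p1.png

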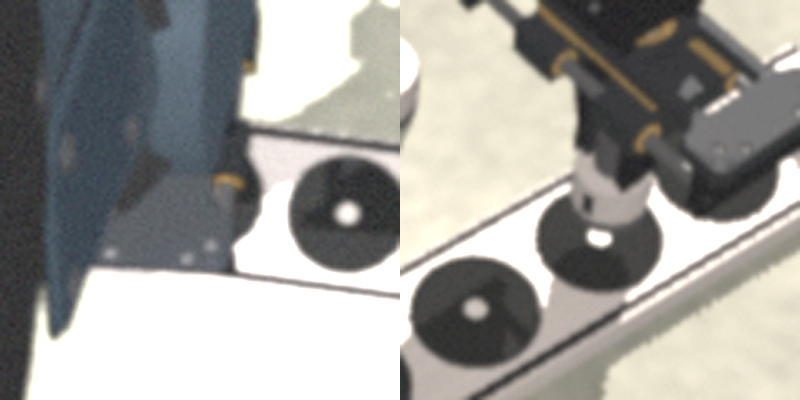

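The bit is held upright above pad 2, with the pad's dot just below it in the scene crop at (600,238). I'll lower it gently.

Request:
servo_tool(targets=[[[-0.001, 0, 0.01], [0, 0, 0]], [[-0.001, 0, 0.02], [0, 0, 0]], [[-0.001, 0, 0.026], [0, 0, 0]], [[-0.001, 0, 0.029], [0, 0, 0]], [[-0.001, 0, 0.031], [0, 0, 0]], [[-0.001, 0, 0.032], [0, 0, 0]], [[-0.001, 0, 0.0325], [0, 0, 0]], [[-0.001, 0, 0.0325], [0, 0, 0]]])

```text
time_s: 6.5
position: [0.6113, 0.0988, 0.0606]
tcp_rot: [[-0.001, 1.0, 0.001], [1.0, 0.001, -0.0], [-0.0, 0.001, -1.0]]
force: [-0.5, 0.8, 0.8]
opening: 0.245
```

Request:
servo_tool(targets=[[[0, 0, 0.0003], [0, 0, 0]], [[0, 0, 0.0003], [0, 0, 0]]])

```text
time_s: 6.75
position: [0.6114, 0.0988, 0.0605]
tcp_rot: [[-0.001, 1.0, 0.001], [1.0, 0.001, -0.0], [-0.0, 0.001, -1.0]]
force: [-0.2, 0.2, 5.2]
opening: 0.247
```

Request:
servo_tool(targets=[[[0, 0, 0], [0, 0, 0]], [[0, 0, 0], [0, 0, 0]], [[0, 0, 0], [0, 0, 0]], [[0, 0, 0], [0, 0, 0]], [[0, 0, -0.02], [0, 0, 0]], [[0, 0, -0.05], [0, 0, 0]], [[0, 0, -0.08], [0, 0, 0]], [[0, 0, -0.08], [0, 0, 0]], [[0, 0, -0.08], [0, 0, 0]]], gripper=0.05)

```text
time_s: 7.88
position: [0.6103, 0.0988, 0.139]
tcp_rot: [[-0.001, 1.0, -0.001], [1.0, 0.001, 0.0], [0.0, -0.001, -1.0]]
force: [-0.2, -0.3, -0.3]
opening: 0.574
```

Next is core_54.

Request:
servo_tool(targets=[[[-0.005, -0.03, 0], [0, 0, 0]], [[-0.012, -0.075, 0], [0, 0, 0]], [[-0.02, -0.12, 0], [0, 0, 0]], [[-0.027, -0.16, 0], [0, 0, 0]], [[-0.0285, -0.171, 0.01], [0, 0, 0]], [[-0.0285, -0.171, 0.035], [0, 0, 0]], [[-0.0285, -0.171, 0.06], [0, 0, 0]], [[-0.0285, -0.171, 0.06], [0, 0, 0]], [[-0.0285, -0.171, 0.06], [0, 0, 0]]])

```text
time_s: 9.0
position: [0.4398, 0.0701, 0.0796]
tcp_rot: [[-0.001, 1.0, -0.001], [1.0, 0.001, 0.0], [0.0, -0.001, -1.0]]
force: [0.6, -0.3, -1.4]
opening: 0.577
```

```bash
python3 - <<'E'
from h import *
o=[]
for n,(u,v) in (("top",(250,190)),("scene",(330,180))):
    c=eyes.capture(n);r=80;o.append(cv2.resize(c["pixels"][v-r:v+r,u-r:u+r],(400,400),interpolation=cv2.INTER_CUBIC))
cv2.imwrite("pics/g2.png",cv2.convertScaleAbs(np.hstack(o),alpha=1.3,beta=10));s=telemetry.read_state();print(s["position"],s["opening"])
E
```

```text
[0.44049054 0.07009103 0.08023403] 0.5770401050766696
```

View pics/g2.png

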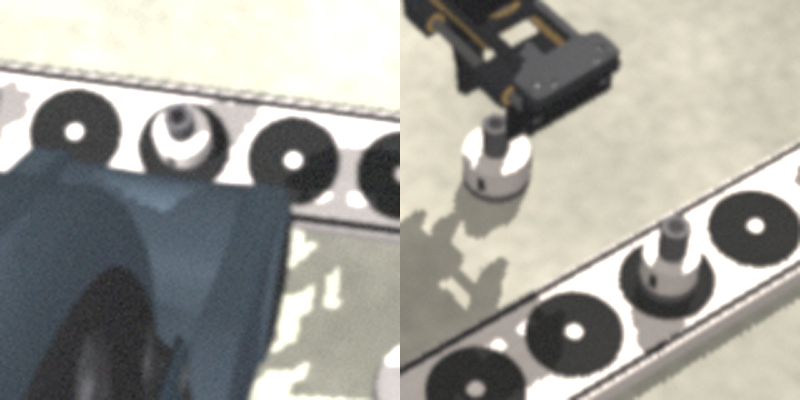

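Core_42 stands upright and centred on pad 2 (scene crop at (668,270)). The jaws straddle the core_54 hub at (495,125).

Request:
servo_tool(targets=[[[0, -0.001, 0.015], [0, 0, 0]], [[0, -0.001, 0.03], [0, 0, 0]], [[0, -0.001, 0.038], [0, 0, 0]], [[0, -0.001, 0.042], [0, 0, 0]], [[0, -0.001, 0.042], [0, 0, 0]], [[0, -0.001, 0.042], [0, 0, 0]]])

```text
time_s: 9.85
position: [0.4394, 0.0701, 0.0381]
tcp_rot: [[-0.001, 1.0, 0.001], [1.0, 0.001, -0.0], [-0.0, 0.001, -1.0]]
force: [0.0, -0.1, 0.3]
opening: 0.572
```

Request:
servo_tool(targets=[[[0, 0, 0], [0, 0, 0]], [[0, 0, 0], [0, 0, 0]], [[0, 0, 0], [0, 0, 0]], [[0, 0, 0], [0, 0, 0]], [[0, 0, 0], [0, 0, 0]], [[0, 0, 0], [0, 0, 0]]], gripper=0.01)

```text
time_s: 10.6
position: [0.4394, 0.0701, 0.0378]
tcp_rot: [[-0.001, 1.0, 0.001], [1.0, 0.001, -0.0], [-0.0, 0.001, -1.0]]
force: [1.1, -0.8, -0.1]
opening: 0.242
```

Request:
servo_tool(targets=[[[0, 0, -0.02], [0, 0, 0]], [[0, 0, -0.05], [0, 0, 0]], [[0, 0, -0.08], [0, 0, 0]], [[-0.008, 0.025, -0.1], [0, 0, 0]], [[-0.02, 0.06, -0.1], [0, 0, 0]], [[-0.033, 0.1, -0.1], [0, 0, 0]], [[-0.045, 0.135, -0.1], [0, 0, 0]], [[-0.052, 0.157, -0.1], [0, 0, 0]], [[-0.055, 0.166, -0.09], [0, 0, 0]], [[-0.0555, 0.1665, -0.075], [0, 0, 0]], [[-0.0555, 0.1665, -0.06], [0, 0, 0]], [[-0.0555, 0.1665, -0.055], [0, 0, 0]]])

```text
time_s: 12.1
position: [0.6033, 0.0154, 0.0907]
tcp_rot: [[-0.001, 1.0, -0.005], [1.0, 0.001, 0.001], [0.001, -0.005, -1.0]]
force: [-0.9, 0.2, -1.5]
opening: 0.244
```

Request:
servo_tool(targets=[[[0, 0, 0], [0, 0, 0]], [[0, 0, 0], [0, 0, 0]], [[0, 0, 0], [0, 0, 0]]])

```text
time_s: 12.48
position: [0.606, 0.0148, 0.0934]
tcp_rot: [[-0.001, 1.0, 0.001], [1.0, 0.001, -0.0], [-0.0, 0.001, -1.0]]
force: [0.4, 0.4, -0.9]
opening: 0.244
```

Request:
servo_tool(targets=[[[0, 0, 0.01], [0, 0, 0]], [[0, 0, 0.02], [0, 0, 0]], [[0, 0, 0.026], [0, 0, 0]], [[0, 0, 0.029], [0, 0, 0]], [[0, 0, 0.031], [0, 0, 0]], [[0, 0, 0.032], [0, 0, 0]], [[0, 0, 0.0325], [0, 0, 0]], [[0, 0, 0.0328], [0, 0, 0]], [[0, 0, 0.0328], [0, 0, 0]]])

```text
time_s: 13.6
position: [0.6059, 0.0147, 0.0607]
tcp_rot: [[-0.001, 1.0, 0.001], [1.0, 0.001, -0.0], [-0.0, 0.001, -1.0]]
force: [-2.1, -0.0, 4.8]
opening: 0.242
```

Contact at about 5 N. I'll release, retreat and go to core_68 at (0.438, -0.0908).

Request:
servo_tool(targets=[[[0, 0, 0], [0, 0, 0]], [[0, 0, 0], [0, 0, 0]], [[0, 0, 0], [0, 0, 0]], [[0, 0, 0], [0, 0, 0]], [[0, 0, -0.02], [0, 0, 0]], [[0, 0, -0.05], [0, 0, 0]], [[0, 0, -0.08], [0, 0, 0]], [[0, 0, -0.08], [0, 0, 0]], [[0, 0, -0.08], [0, 0, 0]]], gripper=0.05)

```text
time_s: 14.72
position: [0.6049, 0.0149, 0.1392]
tcp_rot: [[-0.001, 1.0, -0.001], [1.0, 0.001, 0.0], [0.0, -0.001, -1.0]]
force: [-0.6, -0.9, -1.0]
opening: 0.576
```

Request:
servo_tool(targets=[[[-0.02, -0.03, 0], [0, 0, 0]], [[-0.045, -0.07, 0], [0, 0, 0]], [[-0.075, -0.115, 0], [0, 0, 0]], [[-0.1, -0.155, 0], [0, 0, 0]], [[-0.1055, -0.168, 0.01], [0, 0, 0]], [[-0.1055, -0.168, 0.035], [0, 0, 0]], [[-0.1055, -0.168, 0.06], [0, 0, 0]], [[-0.1055, -0.168, 0.06], [0, 0, 0]], [[-0.1055, -0.168, 0.06], [0, 0, 0]]])

```text
time_s: 15.85
position: [0.4375, -0.0907, 0.0798]
tcp_rot: [[-0.001, 1.0, -0.001], [1.0, 0.001, 0.0], [0.0, -0.001, -1.0]]
force: [-0.3, 0.3, 0.3]
opening: 0.571
```

```bash
python3 - <<'E'
from h import *
o=[]
for n,(u,v) in (("top",(310,190)),("scene",(265,190))):
    c=eyes.capture(n);r=80;o.append(cv2.resize(c["pixels"][v-r:v+r,u-r:u+r],(400,400),interpolation=cv2.INTER_CUBIC))
cv2.imwrite("pics/g3.png",cv2.convertScaleAbs(np.hstack(o),alpha=1.2,beta=10));s=telemetry.read_state();print(s["position"],s["opening"])
E
```

```text
[ 0.43815571 -0.09099934  0.08044225] 0.5746692263726991
```

View pics/g3.png

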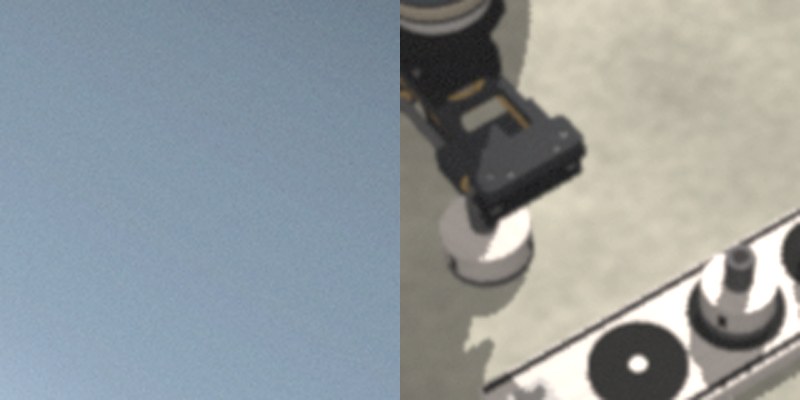

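Core_54 stands centred on pad 3. The scene view shows the tool over the core_68 hub at (485,225); the top view is blocked by the arm.

Request:
servo_tool(targets=[[[0, 0, 0.012], [0, 0, 0]], [[0, 0, 0.024], [0, 0, 0]], [[0, 0, 0.034], [0, 0, 0]], [[0, 0, 0.04], [0, 0, 0]], [[0, 0, 0.0425], [0, 0, 0]], [[0, 0, 0.0425], [0, 0, 0]]])

```text
time_s: 16.7
position: [0.4377, -0.0909, 0.0373]
tcp_rot: [[-0.001, 1.0, -0.0], [1.0, 0.001, 0.0], [0.0, -0.0, -1.0]]
force: [-0.5, 0.6, 0.3]
opening: 0.576
```

Request:
servo_tool(targets=[[[0, 0, 0], [0, 0, 0]], [[0, 0, 0], [0, 0, 0]], [[0, 0, 0], [0, 0, 0]], [[0, 0, 0], [0, 0, 0]], [[0, 0, 0], [0, 0, 0]], [[0, 0, 0], [0, 0, 0]]], gripper=0.01)

```text
time_s: 17.45
position: [0.4382, -0.0911, 0.0376]
tcp_rot: [[-0.001, 1.0, 0.001], [1.0, 0.001, -0.0], [-0.0, 0.001, -1.0]]
force: [2.0, 0.6, 2.0]
opening: 0.246
```

Request:
servo_tool(targets=[[[0, 0, -0.02], [0, 0, 0]], [[0, 0, -0.05], [0, 0, 0]], [[0, 0, -0.08], [0, 0, 0]], [[0.003, 0.025, -0.1], [0, 0, 0]], [[0.008, 0.06, -0.1], [0, 0, 0]], [[0.013, 0.1, -0.1], [0, 0, 0]], [[0.017, 0.135, -0.1], [0, 0, 0]], [[0.02, 0.155, -0.1], [0, 0, 0]], [[0.021, 0.163, -0.09], [0, 0, 0]], [[0.021, 0.163, -0.075], [0, 0, 0]], [[0.021, 0.163, -0.06], [0, 0, 0]], [[0.021, 0.163, -0.055], [0, 0, 0]]])

```text
time_s: 18.95
position: [0.5985, -0.0694, 0.0904]
tcp_rot: [[-0.001, 1.0, -0.005], [1.0, 0.001, 0.001], [0.001, -0.005, -1.0]]
force: [-1.1, -0.8, -1.7]
opening: 0.245
```

Request:
servo_tool(targets=[[[0, 0, 0], [0, 0, 0]], [[0, 0, 0], [0, 0, 0]], [[0, 0, 0], [0, 0, 0]]])

```text
time_s: 19.32
position: [0.6011, -0.0699, 0.0931]
tcp_rot: [[-0.001, 1.0, 0.001], [1.0, 0.001, -0.0], [-0.0, 0.001, -1.0]]
force: [-0.1, -0.2, -3.3]
opening: 0.245
```

```bash
python3 - <<'E'
from h import *
o=[]
for n,(u,v) in (("top",(331,180)),("scene",(280,245))):
    c=eyes.capture(n);r=60;o.append(cv2.resize(c["pixels"][v-r:v+r,u-r:u+r],(400,400),interpolation=cv2.INTER_CUBIC))
cv2.imwrite("pics/p4.png",cv2.convertScaleAbs(np.hstack(o),alpha=1.2,beta=10));s=telemetry.read_state();print(s["position"],s["opening"])
E
```

```text
[ 0.6009897  -0.06981975  0.0929705 ] 0.24209592321457757
```

View pics/p4.png

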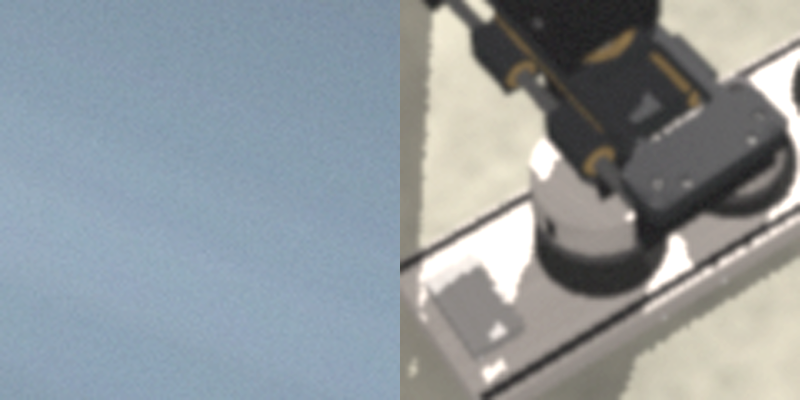

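Core_68 hangs upright over pad 4 and looks centred. Lowering.

Request:
servo_tool(targets=[[[0, 0, 0.01], [0, 0, 0]], [[0, 0, 0.02], [0, 0, 0]], [[0, 0, 0.026], [0, 0, 0]], [[0, 0, 0.029], [0, 0, 0]], [[0, 0, 0.031], [0, 0, 0]], [[0, 0, 0.032], [0, 0, 0]], [[0, 0, 0.0325], [0, 0, 0]], [[0, 0, 0.0327], [0, 0, 0]], [[0, 0, 0.0327], [0, 0, 0]]])

```text
time_s: 20.55
position: [0.6008, -0.0698, 0.0606]
tcp_rot: [[-0.001, 1.0, 0.001], [1.0, 0.001, -0.0], [-0.0, 0.001, -1.0]]
force: [-2.8, 0.8, 6.1]
opening: 0.237
```

Request:
servo_tool(targets=[[[0, 0, 0], [0, 0, 0]], [[0, 0, 0], [0, 0, 0]], [[0, 0, 0], [0, 0, 0]], [[0, 0, 0], [0, 0, 0]], [[0, 0, -0.02], [0, 0, 0]], [[0, 0, -0.05], [0, 0, 0]], [[0, 0, -0.08], [0, 0, 0]], [[0, 0, -0.08], [0, 0, 0]], [[0, 0, -0.08], [0, 0, 0]]], gripper=0.05)

```text
time_s: 21.68
position: [0.6001, -0.0696, 0.139]
tcp_rot: [[-0.001, 1.0, -0.001], [1.0, 0.001, 0.0], [0.0, -0.001, -1.0]]
force: [-0.7, -0.2, -0.4]
opening: 0.578
```

Request:
servo_tool(targets=[[[-0.035, -0.028, 0], [0, 0, 0]], [[-0.08, -0.064, 0], [0, 0, 0]], [[-0.12, -0.096, 0], [0, 0, 0]], [[-0.16, -0.127, 0], [0, 0, 0]], [[-0.19, -0.152, 0], [0, 0, 0]], [[-0.196, -0.1565, 0.02], [0, 0, 0]], [[-0.196, -0.1565, 0.045], [0, 0, 0]], [[-0.196, -0.1565, 0.06], [0, 0, 0]], [[-0.196, -0.1565, 0.06], [0, 0, 0]], [[-0.196, -0.1565, 0.06], [0, 0, 0]]])

```text
time_s: 22.92
position: [0.4447, -0.2658, 0.0799]
tcp_rot: [[-0.002, 1.0, 0.0], [1.0, 0.002, -0.0], [-0.0, 0.0, -1.0]]
force: [0.2, 0.2, -0.5]
opening: 0.576
```

```bash
python3 - <<'E'
from h import *
o=[]
for n,(u,v) in (("top",(400,240)),("scene",(160,220))):
    c=eyes.capture(n);r=80;o.append(cv2.resize(c["pixels"][v-r:v+r,u-r:u+r],(400,400),interpolation=cv2.INTER_CUBIC))
cv2.imwrite("pics/g4.png",cv2.convertScaleAbs(np.hstack(o),alpha=1.3,beta=10));s=telemetry.read_state();print(s["position"],s["opening"])
E
```

```text
[ 0.44500518 -0.26609139  0.08041303] 0.574494973208523
```

View pics/g4.png

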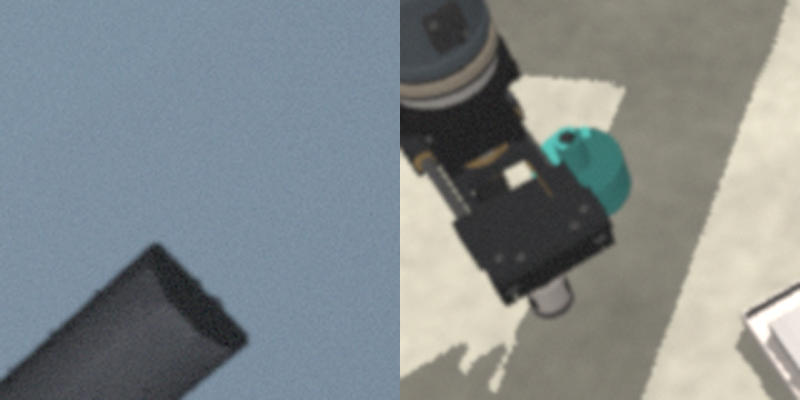

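The gripper is over core_30: its cup shows at (550,295) in the scene crop, with the turquoise look-alike clear behind at (590,165). Descending slowly.

Request:
servo_tool(targets=[[[0, -0.001, 0.01], [0, 0, 0]], [[0, -0.001, 0.02], [0, 0, 0]], [[0, -0.001, 0.03], [0, 0, 0]], [[0, -0.001, 0.038], [0, 0, 0]], [[0, -0.001, 0.0425], [0, 0, 0]], [[0, -0.001, 0.0425], [0, 0, 0]]])

```text
time_s: 23.78
position: [0.4432, -0.2657, 0.0368]
tcp_rot: [[-0.001, 1.0, -0.001], [1.0, 0.001, 0.001], [0.001, -0.001, -1.0]]
force: [0.2, 0.0, 0.2]
opening: 0.576
```

Request:
servo_tool(targets=[[[0, 0, 0], [0, 0, 0]], [[0, 0, 0], [0, 0, 0]], [[0, 0, 0], [0, 0, 0]], [[0, 0, 0], [0, 0, 0]], [[0, 0, 0], [0, 0, 0]], [[0, 0, 0], [0, 0, 0]]], gripper=0.01)

```text
time_s: 24.52
position: [0.4435, -0.266, 0.0374]
tcp_rot: [[-0.001, 1.0, 0.0], [1.0, 0.001, -0.0], [-0.0, 0.0, -1.0]]
force: [-0.6, -0.0, 2.2]
opening: 0.247
```

Request:
servo_tool(targets=[[[0, 0, -0.02], [0, 0, 0]], [[0, 0, -0.05], [0, 0, 0]], [[0, 0, -0.085], [0, 0, 0]], [[0.015, 0.006, -0.115], [0, 0, 0]], [[0.05, 0.019, -0.13], [0, 0, 0]], [[0.1, 0.038, -0.13], [0, 0, 0]], [[0.15, 0.057, -0.13], [0, 0, 0]], [[0.2, 0.076, -0.13], [0, 0, 0]], [[0.25, 0.095, -0.13], [0, 0, 0]], [[0.29, 0.11, -0.13], [0, 0, 0]], [[0.31, 0.119, -0.13], [0, 0, 0]], [[0.32, 0.123, -0.13], [0, 0, 0]]])

```text
time_s: 26.02
position: [0.566, 0.0555, 0.1668]
tcp_rot: [[-0.003, 1.0, -0.001], [1.0, 0.003, 0.0], [0.0, -0.001, -1.0]]
force: [-0.6, -0.6, -0.8]
opening: 0.246
```

Request:
servo_tool(targets=[[[0.02, 0.008, 0], [0, 0, 0]], [[0.05, 0.019, 0], [0, 0, 0]], [[0.085, 0.033, 0], [0, 0, 0]], [[0.115, 0.044, 0], [0, 0, 0]], [[0.127, 0.049, 0], [0, 0, 0]], [[0.13, 0.0495, 0.01], [0, 0, 0]], [[0.13, 0.0495, 0.03], [0, 0, 0]], [[0.13, 0.0495, 0.055], [0, 0, 0]], [[0.13, 0.0495, 0.07], [0, 0, 0]], [[0.13, 0.0495, 0.075], [0, 0, 0]], [[0.13, 0.0495, 0.075], [0, 0, 0]], [[0.13, 0.0495, 0.075], [0, 0, 0]]])

```text
time_s: 27.52
position: [0.6162, 0.1843, 0.0931]
tcp_rot: [[-0.001, 1.0, 0.002], [1.0, 0.001, 0.0], [0.0, 0.002, -1.0]]
force: [1.1, -0.2, -0.5]
opening: 0.248
```

```bash
python3 - <<'E'
from h import *
c=eyes.capture("scene");o=c["pixels"][120:300,230:470];o=cv2.resize(o,(800,600),interpolation=cv2.INTER_CUBIC)
cv2.imwrite("pics/p5.png",cv2.convertScaleAbs(o,alpha=1.2,beta=10));s=telemetry.read_state();print(s["position"],s["opening"],s["tcp_rot"])
E
```

```text
[0.61617871 0.18434541 0.09323245] 0.24216804452174914 [[-9.83621585e-04  9.99997674e-01  1.91931361e-03]
 [ 9.99999494e-01  9.83218334e-04  2.11034234e-04]
 [ 2.09146639e-04  1.91952022e-03 -9.99998136e-01]]
```

View pics/p5.png

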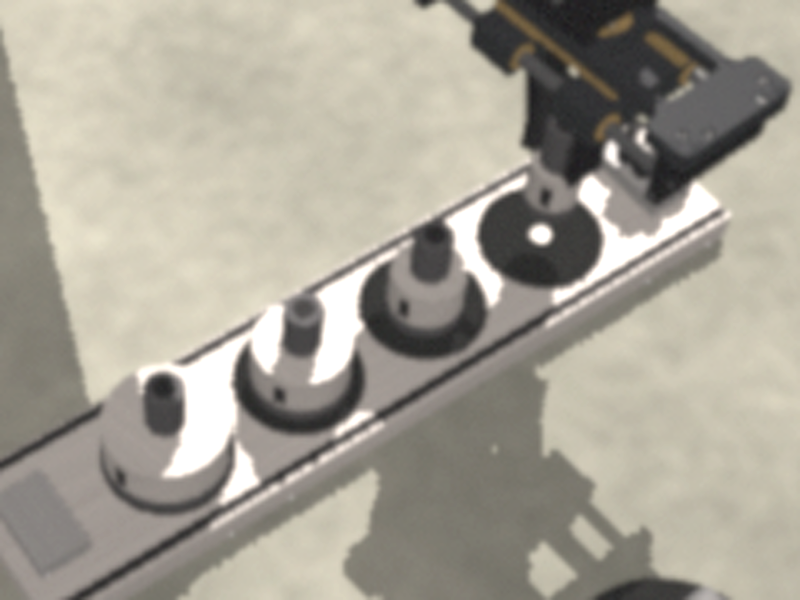

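Three bits stand upright on their pads, and core_30 hangs over pad 1 next to the knob (dot at (540,235)). Lowering.

Request:
servo_tool(targets=[[[0, 0, 0.01], [0, 0, 0]], [[0, 0, 0.02], [0, 0, 0]], [[0, 0, 0.026], [0, 0, 0]], [[0, 0, 0.029], [0, 0, 0]], [[0, 0, 0.031], [0, 0, 0]], [[0, 0, 0.032], [0, 0, 0]], [[0, 0, 0.0325], [0, 0, 0]], [[0, 0, 0.0328], [0, 0, 0]], [[0, 0, 0.0328], [0, 0, 0]]])

```text
time_s: 28.7
position: [0.6155, 0.1843, 0.0604]
tcp_rot: [[-0.001, 1.0, 0.0], [1.0, 0.001, 0.0], [0.0, 0.0, -1.0]]
force: [-2.0, -0.8, 4.5]
opening: 0.246
```

Contact at 4.5 N. I'll release, rise and move clear for the last look.

Request:
servo_tool(targets=[[[0, 0, 0], [0, 0, 0]], [[0, 0, 0], [0, 0, 0]], [[0, 0, 0], [0, 0, 0]], [[0, 0, 0], [0, 0, 0]], [[0, 0, -0.02], [0, 0, 0]], [[0, 0, -0.05], [0, 0, 0]], [[0, 0, -0.09], [0, 0, 0]], [[0, 0, -0.12], [0, 0, 0]], [[0, 0, -0.14], [0, 0, 0]]], gripper=0.05)

```text
time_s: 29.82
position: [0.6164, 0.1845, 0.2031]
tcp_rot: [[-0.001, 1.0, 0.004], [1.0, 0.001, 0.001], [0.001, 0.004, -1.0]]
force: [0.3, -1.3, 0.4]
opening: 0.574
```

Request:
servo_tool(targets=[[[0.04, -0.03, 0], [0, 0, 0]], [[0.08, -0.07, 0], [0, 0, 0]], [[0.12, -0.11, 0], [0, 0, 0]], [[0.16, -0.15, 0], [0, 0, 0]], [[0.2, -0.18, 0], [0, 0, 0]], [[0.24, -0.22, 0], [0, 0, 0]], [[0.28, -0.25, 0], [0, 0, 0]], [[0.32, -0.28, 0], [0, 0, 0]], [[0.32, -0.28, 0], [0, 0, 0]], [[0.32, -0.28, 0], [0, 0, 0]], [[0.32, -0.28, 0], [0, 0, 0]]])

```text
time_s: 31.2
position: [0.3361, 0.503, 0.1999]
tcp_rot: [[0.001, 1.0, 0.0], [1.0, -0.001, -0.0], [-0.0, 0.0, -1.0]]
force: [-0.2, -0.1, 1.1]
opening: 0.572
```

```bash
python3 - <<'E'
from h import *
o=[]
P=[(.6161,.1840),(.6110,.0993),(.6060,.0147),(.6009,-.0702)]
c=eyes.capture("top");t=cv2.resize(c["pixels"][110:230,130:400],(800,356),interpolation=cv2.INTER_CUBIC)
s=eyes.capture("scene");b=cv2.resize(s["pixels"][130:300,230:457],(320,240),interpolation=cv2.INTER_CUBIC)
g=np.zeros((600,800,3),np.uint8);g[:356]=t;g[358:598,:320]=b
cv2.imwrite("pics/end.png",g)
# hub tops: darkest-blob centroid near the expected projection, top camera and scene
for c_ in (c,s):
  for p in P:
    u,v=proj(c_,[*p,.087]).round().astype(int)
    q=cv2.GaussianBlur(c_["pixels"],(3,3),0)[v-6:v+7,u-6:u+7].mean(2);y,x=np.unravel_index(q.argmin(),q.shape)
    print((u,v),(u-6+x,v-6+y),ray(c_,u-6+x,v-6+y,.087).round(4))
st=telemetry.read_state();print(st["time_s"],st["position"])
E
```

```text
(np.int64(194), np.int64(150)) (np.int64(194), np.int64(151)) [0.6136 0.1841 0.087 ]
(np.int64(241), np.int64(156)) (np.int64(241), np.int64(156)) [0.6106 0.0991 0.087 ]
(np.int64(288), np.int64(162)) (np.int64(287), np.int64(162)) [0.6057 0.0162 0.087 ]
(np.int64(335), np.int64(168)) (np.int64(335), np.int64(169)) [ 0.5991 -0.07    0.087 ]
(np.int64(397), np.int64(167)) (np.int64(396), np.int64(168)) [0.6165 0.1811 0.087 ]
(np.int64(360), np.int64(188)) (np.int64(363), np.int64(184)) [0.6075 0.1099 0.087 ]
(np.int64(321), np.int64(211)) (np.int64(324), np.int64(206)) [0.6022 0.0253 0.087 ]
(np.int64(279), np.int64(234)) (np.int64(278), np.int64(236)) [ 0.6029 -0.0733  0.087 ]
31.3 [0.33618305 0.50302964 0.19965789]
```

View pics/end.png

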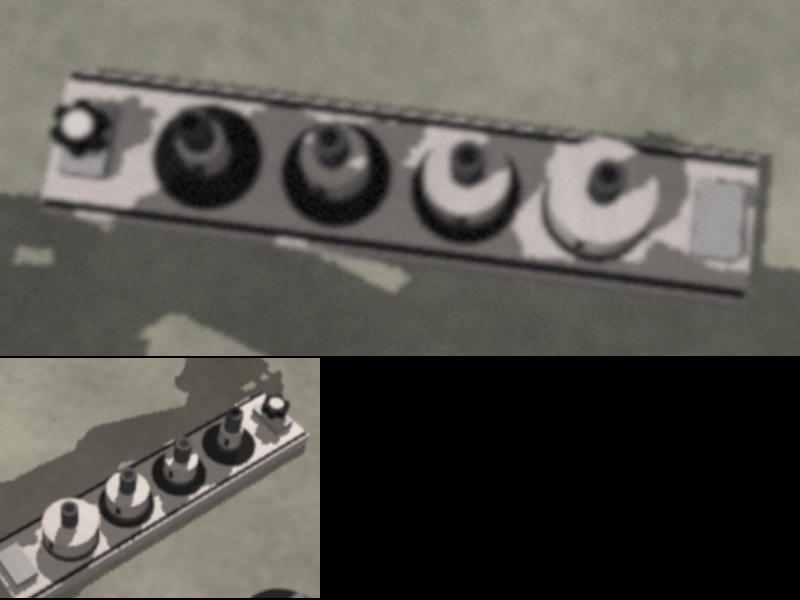

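All four bits stand upright on their pads in the right order. The top view puts the hub tops within about 3 mm of the pad centres. The two 10 mm outliers in the scene view are the darkest-pixel pick landing on the edge of a neighbouring black pad, and the picture shows those bits centred.

```bash
python3 -c "
from h import *
print(order.hand_in())"
```

```text
the job is handed in; nothing more can be done
None
```

All four core bits are on the rail in size order, with core_30 on the pad next to the star knob, then core_42, core_54 and core_68 at the end-cap end. I picked each one up by its hub, lowered it until the wrist force read about 5–6 N, released it, and then moved the arm clear. The job was handed in at about 31 s on the robot's clock, well inside the 96 s limit. I never gripped or moved the turquoise look-alike.

**Last checks:**
- **Pictures:** the last pictures from both cameras show all four bits upright and centred on their pads.
- **Top camera:** hub tops measured within about 3 mm of the pad centres.
- **Scene camera:** it agreed to about 4 mm for core_30 and core_68. For core_42 and core_54 its automatic reading was about 11 mm off. I put that down to the darkest-pixel search catching a neighbouring black pad, because the picture shows both bits centred. I did not re-measure them.
- **Camera agreement:** the two cameras differed by about 3–4 mm on the pad positions, so I aimed for the average.

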